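# Line up the microscope accessories by height on the parking strip

## Robot

A 6-joint arm with a two-finger parallel gripper is mounted at the origin on a cart in front of the work surface, level with it; the furniture and walls round the work are solid. World frame = base frame: x ahead of the robot, y to its left, z up, the work surface at z = 0. Lengths are in m, angles in rad, forces in N, time in s.
With the tool pointing down it reaches from about 0.325 to 0.775 m from the base axis. Payload 5.5 kg.
Tool frame: the origin (TCP) lies midway between the tips of the shut fingers; the grasp point (between the pads) lies 19 mm behind it; z points along the fingers, y is the line along which they close (so a half turn about z gives the same grasp; the last joint's range is limited). The gripper opens to 85 mm and grips with 20 to 120 N. Pads are 22 mm wide; open, the fingers measure 114 mm over their backs; the gripper's body (76 mm by 85 mm) begins 54 mm behind the grasp point. The pads swing forward as they close: fully open they stand 13 mm farther back than shut.
Start: joints at [-1.323, 0.091, 1.231, -0, 1.82, -0.057], TCP at [0.18, -0.572, 0.198] pointing down, gripper open.
Joint ranges: [-2.87, 2.87], [-0.86, 2.18], [0.17, 2.46], [-1.51, 4.65], [0.06, 2.69], [-2.65, 2.65]. Speed limits (rad/s): [2.57, 2.57, 3.01, 3.14, 3.14, 3.14].

## Interface

Orientations are given as a unit quaternion [x, y, z, w].
In Python, from plant import ctrl gives the robot as it stands.
- The arm moves only by the tool move_arm, never from a script. Its arguments are lists of equal length, an entry for each row: "hand": the opening, from -1 (shut) to 1 (fully open); "offset": the shift along the tool's x, y, z in m, a list of three; "rot": the turn, a rotation vector about the tool's x, y, z in degrees, a list of three. In form: {"hand": [hand, ...], "offset": [[tx, ty, tz], ...], "rot": [[rx, ry, rz], ...]}. A call has 1 to 8 rows; each row shifts and turns the commanded pose from where the row before left it, along the tool's axes as they then stand; what a row does not reach is not made up. A row lasts 1/8 s, in which the tool goes at most 62.5 mm and 10.7 degrees, less where a joint would pass 70% of its speed; a pose out of reach is approached as far as the arm can. A call is refused whole if a number of a shift passes 0.0625 or a number of a turn 10.7, either way. A call with a gripper value outside its range is refused whole. The fingers move at their own pace and stop on an object; "squeeze" is the grip in N (left out, the last holds). Time passes only in rows, so rows that do not move let the fingers close. It gives the time, the measured TCP pose, the force, the opening and the grip force at its end, in the units of the state.
- ctrl.observe(): the state, without advancing time (a new reading comes with each control period).
- ctrl.get_image(name): name is "side" or "top"; returns a dict with "pixels" (384x512x3 uint8, red, green, blue), "camera_matrix" (3x3 intrinsics, pixels), "dist" ([k1, k2, p1, p2, k3] as OpenCV has them; the pictures are not rectified), "R" (3x3) and "t" (3): a world point X has camera coordinates R X + t. Camera axes: x right, y down, z forward; pixel columns grow to the right and rows downward; lengths in m; the calibration is good to about 2 mm. A picture is of the moment at which its call begins. There is no depth.
- ctrl.finish_job(): hands the job in; it is judged then, once.
The state is a dict: "time_s": time; "qpos": joint angles; "dq": joint speeds; "joint_torque": joint torques, N m; "position": TCP position; "orientation": TCP orientation; "ft_force": force on the tool from outside, world axes, zero at the start; "moment": the same for the moment, N m; "opening": finger opening in m; "gripper_force": force on a finger pad.
Only numpy, scipy, OpenCV 4.12 (cv2) and the standard library are available. Lean on these libraries where they do the work, as an engineer would, in place of code of your own. Each camera call takes 0.05 s, during which the arm holds its last target. There are 200 camera calls.

## Task

Line up the dropper bottle, the pale oil bottle, the lens case and the brass weight by height on the black strip, each upright in the middle of its own white ring: the tallest in the ring next to the yellow tab, then down in size to the shortest next to the grey tab. The pale oil bottle drips, so its ring gets the cork coaster laid in it first and the bottle stands wholly on the coaster. Tip nothing over, and leave the pin jar, the lamp carton and the mouse where they are.

Things in the scene. Friction and masses are not known exactly. Their poses are not given: they have to be found in the camera images.
- dropper_bottle: Brown dropper bottle with a printed label and black rubber dropper, 102 mm tall, loose, standing. Body a 34 mm cylinder up to 62 mm, then a 24 mm collar up to 77 mm and a 13 mm rubber bulb. Origin: centre of its underside, z up.
- oil_bottle: Small pale beige oil bottle with black cap, 78 mm tall, loose, standing, weighs only about 30 g. Body a 27 mm cylinder up to about 50 mm, 16 mm cap above. Origin: centre of its underside, z up.
- lens_case: Round screw case, black below and off-white above, 62 mm tall, 36 mm diameter, loose, standing. Origin: centre of its underside, z up.
- brass_weight: Brass-coloured weight with a knob, 48 mm tall, about 200 g, loose, standing. Body a 25 mm cylinder up to about 30 mm, narrowing to a neck at 37 mm, an 18 mm knob above. Origin: centre of its underside, z up.
- coaster: Round flat cork coaster, 46 mm diameter, 8 mm thick, loose, lying flat. Origin: centre of its underside, z up.
- strip: Black rubber parking strip fixed on the table, 80 mm (its x) by 450 mm (its y), top 4 mm above the table. Four white printed rings of 66 mm outer diameter lie on its top, centred at x = 0 and y = +135, +45, -45 and -135 mm in its frame. A tab sits at each end, at y = +205 and -205 mm; which of them is yellow varies. Origin: centre of its underside, z up.
- yellow_tab: Yellow bar, 64 mm by 22 mm by 8 mm, fixed across one end of the strip, on its top; it marks the tall end. The other end has an equal grey tab, which marks the short end. Origin: centre of its underside.
- pin_jar: Bystander: clear round jar with cotton sticks and a black foot, 61 mm diameter, 86 mm tall, loose; stays where it is. Origin: centre of its underside.
- bulb_box: Bystander: white and blue lamp carton, 52 x 53 x 88 mm tall, loose; stays where it is. Origin: centre of its underside.
- mouse: Bystander: black computer mouse, 112 x 63 x 36 mm tall, loose; stays where it is. Origin: centre of its underside.
Not all that is in view belongs to the job. Several things have the shape of the coaster; the one meant has the colours described above.

How it is judged:
By the outcome, as a careful person would: the job done as asked, in the order asked, and still so for the second after the job is handed in, with the robot touching nothing.
It also fails if it takes over 128 s, if anything falls off the work surface, if the arm or the gripper's body presses on something with over 40 N, if the wrist force passes 120 N, or if a joint passes its speed limit or range.

## Working session

There is one attempt and no reset: what is moved stays moved. The work goes in short steps, Python scripts to look and compute and a tool call to move; the robot and the scene stay as the last step left them, time stands still between calls to the robot, and variables do not carry over. Pictures are saved under pics/ and viewed, at most 15 in all, crops included, and the job is handed in when it is done.

Besides the shell and the picture viewer there is one more tool, called after "Emit:" as name(argument=value, ...), one argument or row to a line, values as JSON. move_arm: Moves the arm, as the interface text tells. Its arguments: {"type":"object","properties":{"hand":{"type":"array","items":{"type":"number"}},"offset":{"type":"array","items":{"type":"array","items":{"type":"number"}}},"rot":{"type":"array","items":{"type":"array","items":{"type":"number"}}},"squeeze":{"type":"number"}},"required":["hand","offset","rot"]}

```bash
mkdir -p pics; ls; python3 - <<'E'
from plant import ctrl
import cv2,pickle
for n in("top","side"):
    d=ctrl.get_image(n); cv2.imwrite(f"pics/{n}0.png",d["pixels"][...,::-1]); pickle.dump(d,open(f"{n}0.pkl","wb"))
    print(n,d["camera_matrix"],d["dist"],d["R"],d["t"])
print(ctrl.observe())
E
```

```text
pics
top [[397.80127939   0.         257.21477865]
 [  0.         397.80127939 196.58905783]
 [  0.           0.           1.        ]] [-0.05734398  0.          0.          0.          0.        ] [[ 0.00770113 -0.999814   -0.01768211]
 [-0.99743483 -0.00642198 -0.07129173]
 [ 0.07116492  0.01818578 -0.99729877]] [-0.05765841  0.55847018  1.00542453]
side [[363.71905163   0.         254.40733983]
 [  0.         363.71905163 194.78027562]
 [  0.           0.           1.        ]] [0.03652133 0.         0.         0.         0.        ] [[ 0.99974327  0.00483305 -0.02213687]
 [-0.01409752 -0.63218103 -0.77469246]
 [-0.01773864  0.77480564 -0.6319506 ]] [-0.56978563 -0.01088915  1.14663961]
{'time_s': 0.1, 'qpos': array([-1.32270716e+00,  9.18417312e-02,  1.23177087e+00,  6.95955197e-06,
        1.81982714e+00, -5.67106539e-02]), 'dq': array([ 0.00051397, -0.00134332, -0.00202818,  0.00147384,  0.00099944,
        0.00035265]), 'joint_torque': array([ 3.35660887e-03, -4.60216892e+01, -4.19218183e+01,  2.40253104e-05,
        1.06605122e-02, -4.01175123e-05]), 'position': array([ 0.17997702, -0.57203431,  0.19662614]), 'orientation': array([ 9.88409042e-01,  1.51811441e-01, -8.48804189e-05, -9.19638970e-04]), 'ft_force': array([ 0.0742484 , -0.28895245, -0.56372782]), 'moment': array([-0.04489112, -0.08045479,  0.03398005]), 'gripper_force': 0.0, 'opening': 0.08556991601903124}
```

View pics/top0.png

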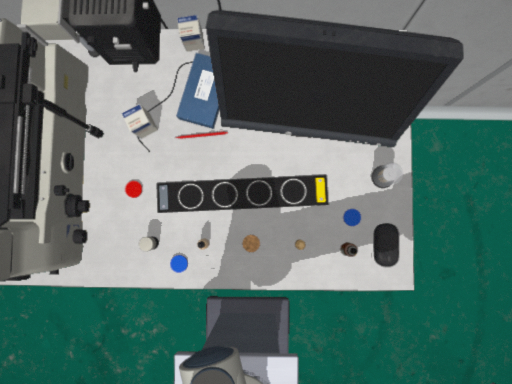

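View pics/side0.png

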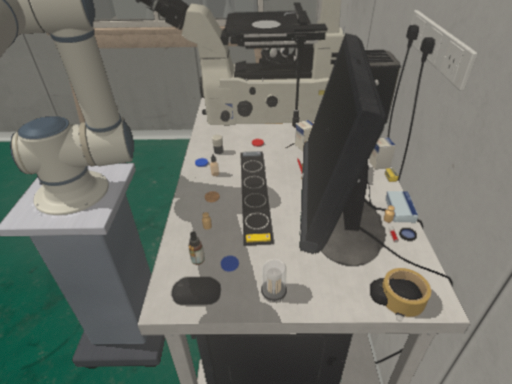

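Top view: strip spans (157..328, 193), with the yellow tab on the right (320,189) and the grey one on the left (164,197). Lens case is at (148,243), pale bottle (203,244), brass (300,244), dropper (348,249).
Coaster candidates: cork disc (251,243), red (134,188), blue (179,262), blue (352,217). Only the brown one is cork. I'll confirm it in an enlarged crop.

```bash
cat > h.py <<'E'
import numpy as np,cv2,pickle
def load(n): return pickle.load(open(n+".pkl","rb"))
def grab(n,tag):
    from plant import ctrl
    d=ctrl.get_image(n); pickle.dump(d,open(f"{n}{tag}.pkl","wb")); return d
def ray(d,px,z):
    p=cv2.undistortPoints(np.float64(px).reshape(-1,1,2),d["camera_matrix"],d["dist"]).reshape(-1,2)
    R,t=np.array(d["R"]),np.array(d["t"]); c=-R.T@t
    v=np.c_[p,np.ones(len(p))]@R
    return c+v*((z-c[2])/v[:,2])[:,None]
def proj(d,X): return cv2.projectPoints(np.float64(X).reshape(-1,1,3),cv2.Rodrigues(np.array(d["R"]))[0],np.array(d["t"]),d["camera_matrix"],d["dist"])[0].reshape(-1,2)
def blobs(m,amin=15):
    n,_,s,c=cv2.connectedComponentsWithStats(m.astype(np.uint8))
    return [(c[i].round(1),s[i].tolist()) for i in range(1,n) if s[i][4]>=amin]
E
python3 - <<'E'
from h import *
T,S=load("top0"),load("side0")
print(proj(T,[[0,0,0],[.18,-.572,.2],[.4,0,0]]))
t=T["pixels"][170:275,120:400]; s=S["pixels"][125:310,160:330]
cv2.imwrite("pics/ct.png",cv2.resize(t,None,fx=2.8,fy=2.8,interpolation=cv2.INTER_CUBIC)[...,::-1])
cv2.imwrite("pics/cs.png",cv2.resize(s,None,fx=3.2,fy=3.2,interpolation=cv2.INTER_CUBIC)[...,::-1])
for n,d in(("T",T),("S",S)):
    h=cv2.cvtColor(d["pixels"],cv2.COLOR_RGB2HSV).astype(int)
    print(n,"yel",blobs((abs(h[...,0]-28)<5)&(h[...,1]>180)&(h[...,2]>100)))
    print(n,"brn",blobs((h[...,0]<23)&(h[...,0]>4)&(h[...,1]>80)&(h[...,2]>60)))
E
```

```text
[[234.80985531 413.59956713]
 [500.41334963 371.52379016]
 [236.24729345 257.86351943]]
T yel [(array([320.1, 189.4]), [315, 177, 11, 26, 221])]
T brn [(array([250.8, 243. ]), [243, 235, 17, 17, 226]), (array([299.9, 244.3]), [296, 240, 9, 10, 68])]
S yel [(array([257.7, 237.3]), [246, 234, 24, 7, 123])]
S brn [(array([211.6, 196.4]), [205, 192, 14, 10, 116]), (array([388.8, 213.8]), [384, 206, 10, 16, 122]), (array([206.2, 220.9]), [202, 213, 9, 16, 113]), (array([193.7, 248. ]), [189, 245, 12, 7, 47]), (array([405.9, 292.6]), [382, 268, 49, 49, 1323])]
```

View pics/ct.png

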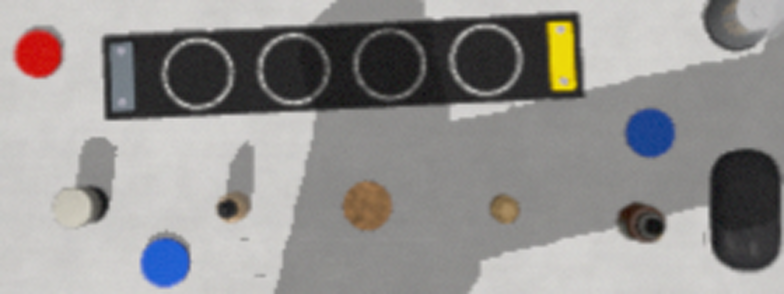

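View pics/cs.png

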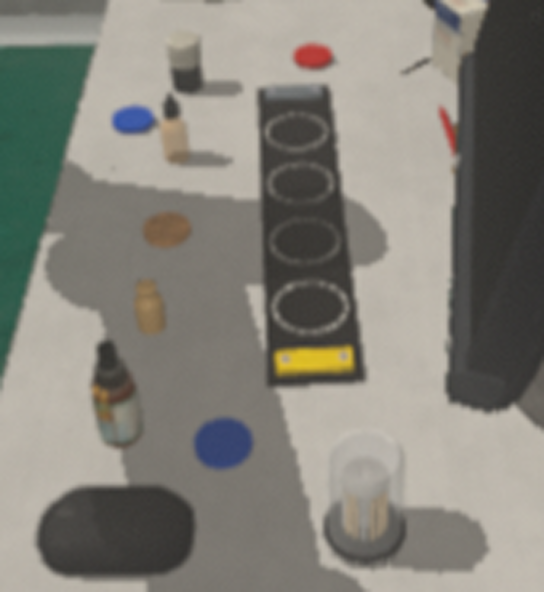

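Crops: the brown cork disc at (251,243) is the coaster, the other discs being red and blue. The beige bottle with a black cap at (203,244) is the oil bottle. Now the measuring.

```bash
python3 - <<'E'
from h import *
T,S=load("top0"),load("side0")
np.set_printoptions(precision=4,suppress=True)
c=lambda x,y:((x+.5)/2.8+119.5,(y+.5)/2.8+169.5)
s=lambda x,y:((x+.5)/3.2+159.5,(y+.5)/3.2+124.5)
for n,p,z in(("lens",c(75,207),.062),("oil",c(227,208),.078),("brass",c(504.5,208),.048),("drop",c(652,226),.102),("coaster",(250.8,243),.008),("ytab",(320.1,189.4),.012)):
    print(n,ray(T,p,z)[0][:2])
# side, tops / bases
for n,p,z in(("lens",s(184,42),.062),("oil",s(170,97),.078),("brass",s(147,284),.045),("drop",s(106,345),.102),("coaster",(211.6,196.4),.006),("ytab",(257.7,237.3),.010)):
    print("S",n,ray(S,p,z)[0][:2])
# rings, both views
for nm,d,init,r in(("T",T,[c(198,73),c(293,69),c(390,64.5),c(486,60)],17),("S",S,[s(297,131),s(301,183),s(306,241),s(310,306)],15)):
    g=cv2.cvtColor(d["pixels"],cv2.COLOR_RGB2GRAY).astype(int)
    for x,y in init:
        w=[]
        for v in range(int(y)-r,int(y)+r+1):
            for u in range(int(x)-r,int(x)+r+1):
                P=ray(d,(u,v),.004)[0]; Q=ray(d,(x,y),.004)[0]
                rr=np.hypot(*(P-Q)[:2])
                if .024<rr<.0365 and g[v,u]>70: w.append(P[:2])
        w=np.array(w); A=np.c_[2*w,np.ones(len(w))]; sol=np.linalg.lstsq(A,(w**2).sum(1),rcond=None)[0]
        print(nm,len(w),sol[:2],np.sqrt(sol[2]+sol[0]**2+sol[1]**2))
# strip dark mask
g=cv2.cvtColor(T["pixels"],cv2.COLOR_RGB2GRAY)
m=(g<62).astype(np.uint8); m[:165]=0;m[225:]=0;m[:,:145]=0;m[:,335:]=0
m=cv2.morphologyEx(m,cv2.MORPH_CLOSE,np.ones((5,5)))
k,_=cv2.findContours(m,0,2); k=max(k,key=cv2.contourArea); R=cv2.minAreaRect(k); print(R,ray(T,cv2.boxPoints(R),.004)[:,:2])
# bystanders
for n,p,z in(("mouse",c(745,210),.03),("jarfoot",c(735,25),.0)): print(n,ray(T,p,z)[0])
E
```

```text
lens [0.4375 0.2186]
oil [0.4389 0.0809]
brass [ 0.4396 -0.161 ]
drop [ 0.4279 -0.2798]
coaster [ 0.4392 -0.0378]
ytab [ 0.5791 -0.2166]
S lens [0.4412 0.2094]
S oil [0.4399 0.076 ]
S brass [ 0.4396 -0.1619]
S drop [ 0.4299 -0.2908]
S coaster [ 0.4406 -0.0422]
S ytab [ 0.5799 -0.2198]
T 205 [0.5608 0.1228] 0.03189457378412456
T 173 [0.5659 0.0328] 0.03185695430570691
T 132 [ 0.5708 -0.0571] 0.031677234448108584
T 209 [ 0.5755 -0.1471] 0.03181851841082026
S 112 [0.5627 0.1215] 0.031176706128487528
S 104 [0.5674 0.0303] 0.03116007177728537
S 77 [ 0.5713 -0.0583] 0.03183586798358714
S 178 [ 0.5766 -0.148 ] 0.031644366230255995
((241.87782287597656, 193.4344024658203), (29.395265579223633, 169.23681640625), 87.27368927001953) [[ 0.5949  0.2127]
 [ 0.6186 -0.2326]
 [ 0.5415 -0.2359]
 [ 0.5173  0.207 ]]
mouse [ 0.4382 -0.3802  0.03  ]
jarfoot [ 0.6099 -0.3822  0.    ]
```

Emit:
move_arm(
  hand=[1,1,1,1,1,1,1,1],
  offset=[
    [0,0,0],
    [0,0,0],
    [0.026,-0.0535,0],
    [0.026,-0.0535,0],
    [0.026,-0.0535,0],
    [0.026,-0.0535,0],
    [0.026,-0.0535,0],
    [0.026,-0.0535,0],
  ],
  rot=[
    [0,0,8.73],
    [0,0,8.73],
    [0,0,0],
    [0,0,0],
    [0,0,0],
    [0,0,0],
    [0,0,0],
    [0,0,0],
  ],
  squeeze=30,
)

```text
time_s: 1.1
position: [0.3364, -0.2495, 0.1973]
orientation: [1.0, -0.0, -0.0, -0.0]
ft_force: [0.6, -0.8, -1.1]
opening: 0.0854
gripper_force: 0.0
```

```bash
python3 - <<'E'
from h import *
T,S=load("top0"),load("side0")
for z in(.05,.1,.15,.2,.25,.3): print(z,ray(T,[(390,143),(222,128)],z)[:,:2].round(3).tolist(),proj(S,[*ray(T,[(390,143),(222,128)],z)]).round().tolist())
E
```

```text
0.05 [[0.695, -0.389], [0.731, 0.037]] [[310.0, 280.0], [306.0, 168.0]]
0.1 [[0.684, -0.373], [0.718, 0.031]] [[306.0, 259.0], [303.0, 155.0]]
0.15 [[0.674, -0.357], [0.706, 0.026]] [[301.0, 237.0], [300.0, 142.0]]
0.2 [[0.663, -0.341], [0.694, 0.02]] [[297.0, 215.0], [297.0, 128.0]]
0.25 [[0.653, -0.325], [0.681, 0.015]] [[292.0, 191.0], [294.0, 112.0]]
0.3 [[0.642, -0.309], [0.669, 0.009]] [[287.0, 165.0], [290.0, 96.0]]
```

Emit:
move_arm(
  hand=[1,1,1,1,0.6,0.6,0.6,0.6],
  offset=[
    [0.0258,-0.0525,0],
    [0.0258,-0.0525,0],
    [0.0258,-0.0525,0],
    [0.0258,-0.0525,0],
    [0,0,0.06],
    [0,0,0.06],
    [0,0,0.05],
    [0,0,0],
  ],
  rot=[
    [0,0,0],
    [0,0,0],
    [0,0,0],
    [0,0,0],
    [0,0,0],
    [0,0,0],
    [0,0,0],
    [0,0,0],
  ],
)

```text
time_s: 2.1
position: [0.4356, -0.0406, 0.0231]
orientation: [1.0, 0.0, -0.005, -0.001]
ft_force: [-0.8, 0.2, 0.2]
opening: 0.0683
gripper_force: 0.0
```

Emit:
move_arm(
  hand=[0.6,0.6,0.6],
  offset=[
    [0,0,0.01],
    [0,0,0.008],
    [0,0,0.004],
  ],
  rot=[
    [0,0,0],
    [0,0,0],
    [0,0,0],
  ],
)

```text
time_s: 2.48
position: [0.44, -0.0415, 0.0066]
orientation: [1.0, -0.0, 0.001, 0.0]
ft_force: [-0.3, 0.2, 0.1]
opening: 0.0686
gripper_force: 0.0
```

Emit:
move_arm(
  hand=[0.6],
  offset=[
    [0,0,0],
  ],
  rot=[
    [0,0,0],
  ],
)

```text
time_s: 2.6
position: [0.4394, -0.0414, 0.006]
orientation: [1.0, -0.0, 0.0, 0.0]
ft_force: [0.2, -0.5, 1.1]
opening: 0.0684
gripper_force: 0.0
```

Emit:
move_arm(
  hand=[0.4,0,0,0,0,0],
  offset=[
    [0,0,0.004],
    [0,0,0.004],
    [0,0,0],
    [0,0,0],
    [0,0,0],
    [0,0,0],
  ],
  rot=[
    [0,0,0],
    [0,0,0],
    [0,0,0],
    [0,0,0],
    [0,0,0],
    [0,0,0],
  ],
  squeeze=25,
)

```text
time_s: 3.35
position: [0.4393, -0.0414, -0.0022]
orientation: [1.0, 0.0, 0.0, 0.0]
ft_force: [-0.1, -0.6, -0.4]
opening: 0.0429
gripper_force: 0.0
```

```bash
python3 - <<'E'
from h import *
d=grab("side",1); s=d["pixels"][130:220,150:270]
cv2.imwrite("pics/s1.png",cv2.resize(s,None,fx=6,fy=6,interpolation=cv2.INTER_CUBIC)[...,::-1])
E
```

```text
(no output)
```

View pics/s1.png

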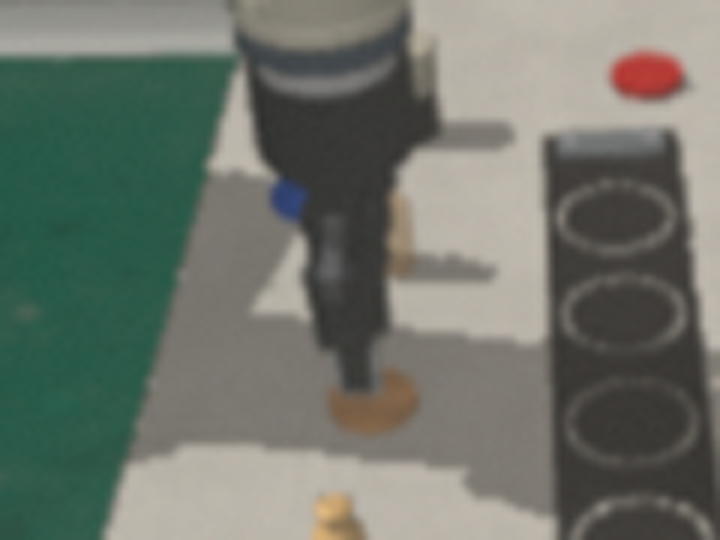

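The finger tip sits over the cork's top face (crop (358,392), disc centre (372,400)), so the swing-back is larger than I assumed. Reopen and go lower.

Emit:
move_arm(
  hand=[0.4,0.4,0.4,0.4,0.4],
  offset=[
    [0,0,0],
    [0.001,0,0],
    [0.001,0,0.002],
    [0,0,0.002],
    [0,0,0],
  ],
  rot=[
    [0,0,0],
    [0,0,0],
    [0,0,0],
    [0,0,0],
    [0,0,0],
  ],
)

```text
time_s: 4.03
position: [0.441, -0.0413, -0.0067]
orientation: [1.0, 0.0, -0.0, -0.0]
ft_force: [0.3, -0.5, -0.3]
opening: 0.0599
gripper_force: 0.0
```

Emit:
move_arm(
  hand=[0.2,0.0,0,0],
  offset=[
    [0,0,0],
    [0,0,0],
    [0,0,0],
    [0,0,0],
  ],
  rot=[
    [0,0,0],
    [0,0,0],
    [0,0,0],
    [0,0,0],
  ],
)

```text
time_s: 4.53
position: [0.4412, -0.0413, -0.0063]
orientation: [1.0, 0.0, 0.0, 0.0]
ft_force: [-0.0, 0.2, 0.2]
opening: 0.0426
gripper_force: 0.0
```

```bash
python3 - <<'E'
from h import *
d=grab("side",2); s=d["pixels"][170:215,180:240]
print(proj(d,[[.4412,-.0413-.0215,z] for z in(0,.008,.02)]+[[.4392,-.038,.008]]))
cv2.imwrite("pics/s2.png",cv2.resize(s,None,fx=12,fy=12,interpolation=cv2.INTER_CUBIC)[...,::-1])
E
```

```text
[[211.34433992 202.32183044]
 [211.08436193 200.27848761]
 [210.68962654 197.17754118]
 [211.22066939 195.02562137]]
```

View pics/s2.png

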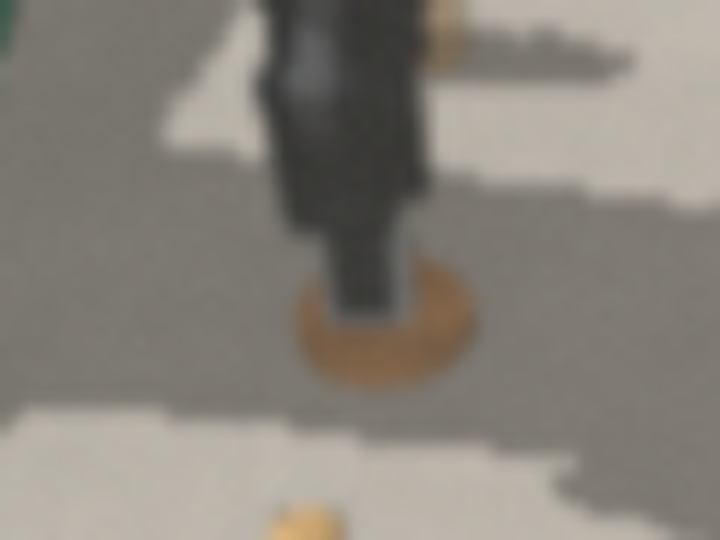

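The tip shows at pixel (211,196.5), about 20 mm above the table, so the open fingertips sit farther back than assumed. I'll open around the disc and descend while watching the force.

Emit:
move_arm(
  hand=[0.5,0.5,0.5,0.5,0.5],
  offset=[
    [0,0,0],
    [0,0,0],
    [0,0,0.002],
    [0,0,0.002],
    [0,0,0.001],
  ],
  rot=[
    [0,0,0],
    [0,0,0],
    [0,0,0],
    [0,0,0],
    [0,0,0],
  ],
)

```text
time_s: 5.2
position: [0.4411, -0.0413, -0.0116]
orientation: [1.0, 0.0, -0.0, -0.0]
ft_force: [-0.2, 0.5, 1.1]
opening: 0.0642
gripper_force: 0.0
```

Emit:
move_arm(
  hand=[0.5,0.5,0.5],
  offset=[
    [0,0,0.0015],
    [0,0,0.0015],
    [0,0,0],
  ],
  rot=[
    [0,0,0],
    [0,0,0],
    [0,0,0],
  ],
)

```text
time_s: 5.58
position: [0.4411, -0.0413, -0.0145]
orientation: [1.0, 0.0, -0.0, -0.0]
ft_force: [-0.3, -0.4, -0.1]
opening: 0.064
gripper_force: 0.0
```

Emit:
move_arm(
  hand=[0.4,0.4,0.4],
  offset=[
    [0,0,0.0015],
    [0,0,0.0015],
    [0,0,0],
  ],
  rot=[
    [0,0,0],
    [0,0,0],
    [0,0,0],
  ],
)

```text
time_s: 5.95
position: [0.4411, -0.0413, -0.0175]
orientation: [1.0, 0.0, -0.0, -0.0]
ft_force: [-0.1, -0.1, 0.9]
opening: 0.0596
gripper_force: 0.0
```

Emit:
move_arm(
  hand=[0.3,0.3,0.3],
  offset=[
    [0,0,0],
    [0,0,0],
    [0,0,0],
  ],
  rot=[
    [0,0,0],
    [0,0,0],
    [0,0,0],
  ],
)

```text
time_s: 6.32
position: [0.4413, -0.0414, -0.0173]
orientation: [1.0, 0.0, 0.0, 0.0]
ft_force: [-0.4, -0.1, -0.4]
opening: 0.0554
gripper_force: 0.0
```

```bash
python3 - <<'E'
from h import *
from plant import ctrl
d=grab("side",3); s=d["pixels"][165:215,180:240]
cv2.imwrite("pics/s3.png",cv2.resize(s,None,fx=10,fy=10,interpolation=cv2.INTER_CUBIC)[...,::-1])
o=ctrl.observe(); print(o["position"],o["ft_force"],o["qpos"])
E
```

```text
[ 0.44124361 -0.04134433 -0.01729003] [ 0.02038638  0.18105679 -0.5174956 ] [-1.70208981e-01 -2.78402675e-01  1.96070126e+00 -1.44224395e-05
  1.45924314e+00  1.40050098e+00]
```

View pics/s3.png

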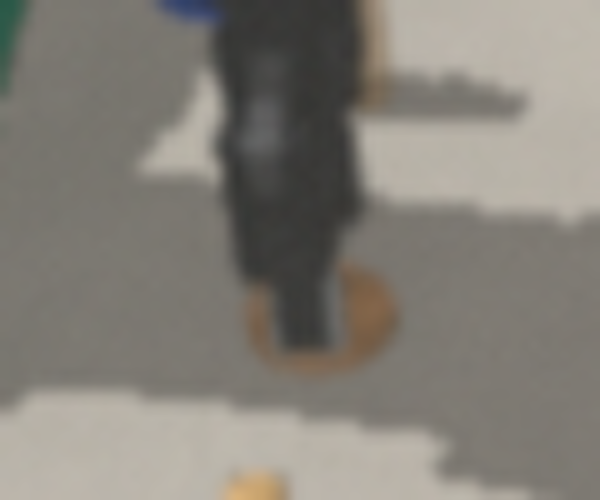

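Tip is now at row 200, but the table contact row there is about 204–205. It is still well clear of the table, so the reported z reads low by a constant. Going on down by touch.

Emit:
move_arm(
  hand=[0.3,0.3,0.3,0.3],
  offset=[
    [0,0,0.002],
    [0,0,0.002],
    [0,0,0.001],
    [0,0,0],
  ],
  rot=[
    [0,0,0],
    [0,0,0],
    [0,0,0],
    [0,0,0],
  ],
)

```text
time_s: 6.88
position: [0.4411, -0.0413, -0.0225]
orientation: [1.0, 0.0, -0.0, -0.0]
ft_force: [0.4, -0.3, 0.7]
opening: 0.0559
gripper_force: 0.0
```

Emit:
move_arm(
  hand=[0.1,0.0,0.0,0.0],
  offset=[
    [0,0,0],
    [0,0,0],
    [0,0,0],
    [0,0,0],
  ],
  rot=[
    [0,0,0],
    [0,0,0],
    [0,0,0],
    [0,0,0],
  ],
)

```text
time_s: 7.38
position: [0.4412, -0.0413, -0.0223]
orientation: [1.0, 0.0, 0.0, -0.0]
ft_force: [0.6, -0.3, -0.6]
opening: 0.0428
gripper_force: 0.0
```

Emit:
move_arm(
  hand=[0.25,0.25,0.25,0.25,0.25],
  offset=[
    [0,0,0],
    [0,0,0],
    [0,0,0.0015],
    [0,0,0.0015],
    [0,0,0],
  ],
  rot=[
    [0,0,0],
    [0,0,0],
    [0,0,0],
    [0,0,0],
    [0,0,0],
  ],
)

```text
time_s: 8.0
position: [0.4411, -0.0413, -0.0256]
orientation: [1.0, 0.0, -0.0, -0.0]
ft_force: [0.2, -0.1, -0.3]
opening: 0.0536
gripper_force: 0.0
```

Emit:
move_arm(
  hand=[0.25,0.25,0.25],
  offset=[
    [0,0,0.0015],
    [0,0,0.0015],
    [0,0,0],
  ],
  rot=[
    [0,0,0],
    [0,0,0],
    [0,0,0],
  ],
)

```text
time_s: 8.38
position: [0.4411, -0.0413, -0.0285]
orientation: [1.0, 0.0, -0.0, -0.0]
ft_force: [-1.1, 0.2, 0.1]
opening: 0.0536
gripper_force: 0.0
```

Emit:
move_arm(
  hand=[0.0,0.0,0.0],
  offset=[
    [0,0,0],
    [0,0,0],
    [0,0,0],
  ],
  rot=[
    [0,0,0],
    [0,0,0],
    [0,0,0],
  ],
)

```text
time_s: 8.75
position: [0.4419, -0.0408, -0.0275]
orientation: [1.0, 0.0, 0.001, -0.0]
ft_force: [0.0, 3.4, 6.2]
opening: 0.0429
gripper_force: 2.8
```

Contact: the tips press the cork's top (8 mm) at reported z = -0.0275. So the real tip height is about reported z + 0.0355 at 43 mm opening, and I'll use that offset. Reopen, go 5 mm lower and close.

Emit:
move_arm(
  hand=[0.3,0.3,0.3,0.3,0.3],
  offset=[
    [0,0,-0.002],
    [0,0,0],
    [0,0,0.003],
    [0,0,0.0025],
    [0,0,0.001],
  ],
  rot=[
    [0,0,0],
    [0,0,0],
    [0,0,0],
    [0,0,0],
    [0,0,0],
  ],
)

```text
time_s: 9.38
position: [0.4409, -0.0413, -0.0333]
orientation: [1.0, 0.0, -0.0, -0.0]
ft_force: [-0.1, 0.1, 0.8]
opening: 0.0555
gripper_force: 0.0
```

Emit:
move_arm(
  hand=[0.1,0.0,0.0,0.0],
  offset=[
    [0,0,0],
    [0,0,0],
    [0,0,0],
    [0,0,0],
  ],
  rot=[
    [0,0,0],
    [0,0,0],
    [0,0,0],
    [0,0,0],
  ],
  squeeze=25,
)

```text
time_s: 9.88
position: [0.4414, -0.0414, -0.0326]
orientation: [1.0, 0.0, 0.0, 0.0]
ft_force: [0.1, 0.7, 1.6]
opening: 0.0446
gripper_force: 25.6
```

Emit:
move_arm(
  hand=[0,0,0,0,0,0,0],
  offset=[
    [0,0,-0.02],
    [0,0,-0.04],
    [0.033,0.004,0],
    [0.033,0.004,0],
    [0.033,0.004,0],
    [0.031,0.005,0],
    [0,0,0],
  ],
  rot=[
    [0,0,0],
    [0,0,0],
    [0,0,0],
    [0,0,0],
    [0,0,0],
    [0,0,0],
    [0,0,0],
  ],
)

```text
time_s: 10.75
position: [0.5721, -0.0585, 0.0262]
orientation: [1.0, -0.0, -0.001, -0.0]
ft_force: [-1.0, -0.4, -0.1]
opening: 0.044
gripper_force: 25.6
```

Emit:
move_arm(
  hand=[0,0],
  offset=[
    [0,0,0],
    [0,0,0],
  ],
  rot=[
    [0,0,0],
    [0,0,0],
  ],
)

```text
time_s: 11.0
position: [0.5705, -0.0582, 0.0273]
orientation: [1.0, 0.0, -0.0, -0.0]
ft_force: [-0.3, -0.1, 0.2]
opening: 0.044
gripper_force: 25.6
```

```bash
python3 - <<'E'
from h import *
for n in("side","top"):
    d=grab(n,4); h=cv2.cvtColor(d["pixels"],cv2.COLOR_RGB2HSV).astype(int)
    print(n,blobs((h[...,0]<23)&(h[...,0]>4)&(h[...,1]>80)&(h[...,2]>40)))
d=load("side4")
a=d["pixels"][120:260,170:320]
cv2.imwrite("pics/s4.png",cv2.resize(a,None,fx=4,fy=4,interpolation=cv2.INTER_CUBIC)[...,::-1])
E
```

```text
side [(array([212.8, 164.7]), [211, 163, 5, 5, 21]), (array([248. , 184.7]), [247, 181, 3, 8, 23]), (array([259.9, 184.4]), [259, 181, 3, 8, 21]), (array([388.8, 213.8]), [384, 206, 10, 16, 122]), (array([205.8, 220.6]), [202, 212, 9, 17, 107]), (array([192.7, 248.1]), [189, 245, 11, 7, 38]), (array([405.9, 292.5]), [382, 268, 49, 49, 1324])]
top [(array([299.8, 244.1]), [296, 240, 9, 9, 63]), (array([344.8, 247.1]), [342, 243, 7, 12, 38])]
```

View pics/s4.png

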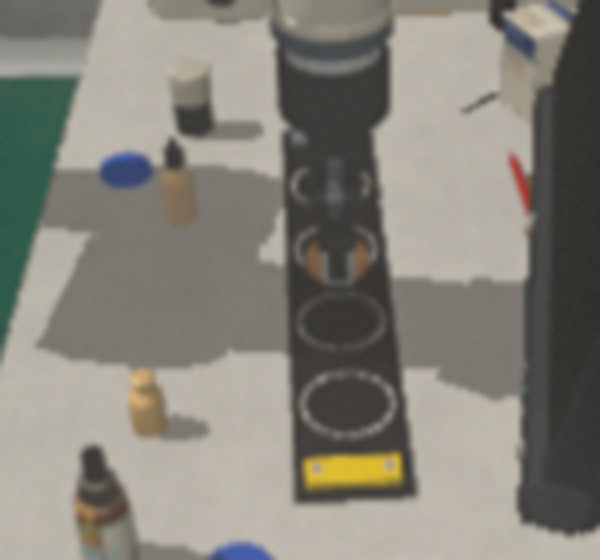

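Coaster is held level, centred at side pixel (254,184.5) above the strip. Check its x.

```bash
python3 - <<'E'
from h import *
d=load("side4"); print(ray(d,[(254.,185)],.064), proj(d,[[.571,-.0575,.064],[.571,-.08,.064],[.571,-.0345,.064]]))
E
```

```text
[[ 0.5704854  -0.06385832  0.064     ]] [[254.19049342 183.65272174]
 [254.14859381 188.46849912]
 [254.2319118  178.89180159]]
```

Emit:
move_arm(
  hand=[0,0,0,0,0],
  offset=[
    [0.0005,-0.0005,0.025],
    [0,0,0.02],
    [0,0,0.006],
    [0,0,0.0035],
    [0,0,0],
  ],
  rot=[
    [0,0,0],
    [0,0,0],
    [0,0,0],
    [0,0,0],
    [0,0,0],
  ],
)

```text
time_s: 11.72
position: [0.572, -0.0579, -0.0269]
orientation: [1.0, 0.0, 0.0, 0.0]
ft_force: [0.4, -0.1, 0.4]
opening: 0.0438
gripper_force: 25.6
```

Emit:
move_arm(
  hand=[0,0],
  offset=[
    [0,0,0.001],
    [0,0,0],
  ],
  rot=[
    [0,0,0],
    [0,0,0],
  ],
)

```text
time_s: 11.98
position: [0.572, -0.0579, -0.0279]
orientation: [1.0, 0.0, 0.0, 0.0]
ft_force: [-0.7, 0.4, -0.1]
opening: 0.0438
gripper_force: 25.6
```

Emit:
move_arm(
  hand=[0,0.3,0.4,0.4,0.6,0.6,0.6,0.6],
  offset=[
    [-0.0005,0,0.0008],
    [0,0,0],
    [0,0,0],
    [0,0,-0.03],
    [0,0,-0.05],
    [0,0,-0.05],
    [-0.036,0.056,0],
    [-0.036,0.056,0],
  ],
  rot=[
    [0,0,0],
    [0,0,0],
    [0,0,0],
    [0,0,0],
    [0,0,0],
    [0,0,0],
    [0,0,0],
    [0,0,0],
  ],
)

```text
time_s: 12.98
position: [0.5034, -0.1638, 0.1019]
orientation: [1.0, 0.001, 0.001, 0.001]
ft_force: [1.0, -0.8, 0.5]
opening: 0.0681
gripper_force: 0.0
```

Emit:
move_arm(
  hand=[0.6,0.6,0.6],
  offset=[
    [-0.036,0.056,0],
    [-0.036,0.055,0],
    [0,0,0],
  ],
  rot=[
    [0,0,0],
    [0,0,0],
    [0,0,0],
  ],
)

```text
time_s: 13.35
position: [0.4333, -0.2712, 0.1009]
orientation: [1.0, -0.003, -0.0, 0.001]
ft_force: [-0.2, 0.2, 0.5]
opening: 0.0683
gripper_force: 0.0
```

```bash
python3 - <<'E'
from h import *
for n in("side","top"):
    d=grab(n,5); h=cv2.cvtColor(d["pixels"],cv2.COLOR_RGB2HSV).astype(int)
    for c,s in blobs((h[...,0]<23)&(h[...,0]>4)&(h[...,1]>80)&(h[...,2]>40),40): print(n,c,s,ray(d,[c],.010)[0][:2])
from plant import ctrl; print(ctrl.observe()["position"])
E
```

```text
side [254.6 199.1] [247, 193, 16, 13, 152] [ 0.57102882 -0.06253496]
side [388.9 213.8] [384, 206, 10, 16, 121] [ 0.94593576 -0.13446843]
side [205.9 220.5] [202, 212, 9, 17, 112] [ 0.43568544 -0.15256526]
side [193.3 248. ] [189, 245, 12, 7, 42] [ 0.41445741 -0.25485717]
side [405.9 292.6] [382, 268, 49, 49, 1322] [ 0.90998228 -0.39483255]
top [259.2 192.8] [250, 183, 19, 20, 289] [ 0.56945208 -0.05862545]
top [299.8 244.1] [296, 240, 9, 9, 63] [ 0.43750067 -0.16423675]
[ 0.43538845 -0.26817097  0.10092713]
```

Coaster lies in ring 2, centred at (0.570,-0.059) against ring (0.571,-0.057). Next is the dropper bottle.

Emit:
move_arm(
  hand=[0.4,0.4,0.4],
  offset=[
    [0,0,0],
    [0,0,0],
    [0,0,0],
  ],
  rot=[
    [0,0,0],
    [0,0,0],
    [0,0,0],
  ],
)

```text
time_s: 13.82
position: [0.4362, -0.2671, 0.1008]
orientation: [1.0, 0.001, -0.0, -0.0]
ft_force: [-0.9, -0.6, 0.1]
opening: 0.06
gripper_force: 0.0
```

```bash
python3 - <<'E'
from h import *
d=load("side0"); T=load("top0")
# silhouette midline of dropper in side view: label rows
print(proj(d,[[.4285,-.281,z] for z in(0,.03,.06,.1)]).round(1), proj(T,[[.4285,-.281,z] for z in(0,.03,.06,.1)]).round(1))
a=T["pixels"][232:262,328:368]; b=d["pixels"][225:270,175:215]
A=[cv2.resize(x,(400,600 if i else 400),interpolation=cv2.INTER_CUBIC) for i,x in enumerate((a,b))]
A[0]=cv2.resize(a,(400,300),interpolation=cv2.INTER_CUBIC); A[1]=cv2.resize(b,(400,450),interpolation=cv2.INTER_CUBIC)
A[0]=cv2.copyMakeBorder(A[0],0,150,0,0,0)
cv2.imwrite("pics/d.png",np.hstack(A)[...,::-1])
E
```

```text
[[197.9 258.4]
 [196.5 250.3]
 [195.  241.9]
 [192.9 230.1]] [[344.3 247.7]
 [346.7 248.3]
 [349.2 249.1]
 [352.8 250.1]]
```

View pics/d.png

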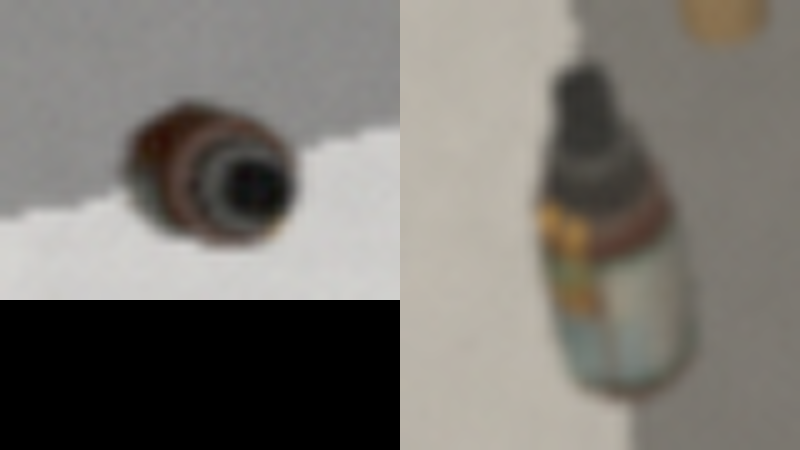

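Emit:
move_arm(
  hand=[0.4,0.4,0.4,0.4],
  offset=[
    [-0.008,0.015,0],
    [0,0,0],
    [0,0,0.03],
    [0,0,0],
  ],
  rot=[
    [0,0,0],
    [0,0,0],
    [0,0,0],
    [0,0,0],
  ],
)

```text
time_s: 14.32
position: [0.4261, -0.2821, 0.0684]
orientation: [1.0, -0.0, -0.002, -0.002]
ft_force: [-1.1, 0.4, 0.9]
opening: 0.0598
gripper_force: 0.0
```

Emit:
move_arm(
  hand=[0.4,0.4],
  offset=[
    [0,0,0.03],
    [0,0,0],
  ],
  rot=[
    [0,0,0],
    [0,0,0],
  ],
)

```text
time_s: 14.58
position: [0.4265, -0.2821, 0.0395]
orientation: [1.0, -0.0, -0.002, -0.001]
ft_force: [0.2, 0.6, 0.2]
opening: 0.0598
gripper_force: 0.0
```

Emit:
move_arm(
  hand=[0.4,0.4,0.4],
  offset=[
    [0,0,0.02],
    [0,0,0.01],
    [0,0,0],
  ],
  rot=[
    [0,0,0],
    [0,0,0],
    [0,0,0],
  ],
)

```text
time_s: 14.95
position: [0.4271, -0.2824, 0.0099]
orientation: [1.0, 0.0, -0.001, -0.001]
ft_force: [0.2, -0.2, 0.4]
opening: 0.0599
gripper_force: 0.0
```

Emit:
move_arm(
  hand=[0.4,0.4,0.1,-0.1,-0.3,-0.4,-0.4],
  offset=[
    [0,0,0.005],
    [0,0,0],
    [0,0,0],
    [0,0,0],
    [0,0,0],
    [0,0,0],
    [0,0,0],
  ],
  rot=[
    [0,0,0],
    [0,0,0],
    [0,0,0],
    [0,0,0],
    [0,0,0],
    [0,0,0],
    [0,0,0],
  ],
  squeeze=30,
)

```text
time_s: 15.82
position: [0.4278, -0.2831, 0.0063]
orientation: [1.0, -0.0, 0.0, 0.0]
ft_force: [-0.3, -0.1, 2.8]
opening: 0.0312
gripper_force: 29.8
```

```bash
python3 - <<'E'
from h import *
d=grab("side",6); s=d["pixels"][170:280,150:260]
cv2.imwrite("pics/s6.png",cv2.resize(s,None,fx=5,fy=5,interpolation=cv2.INTER_CUBIC)[...,::-1])
E
```

```text
(no output)
```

View pics/s6.png

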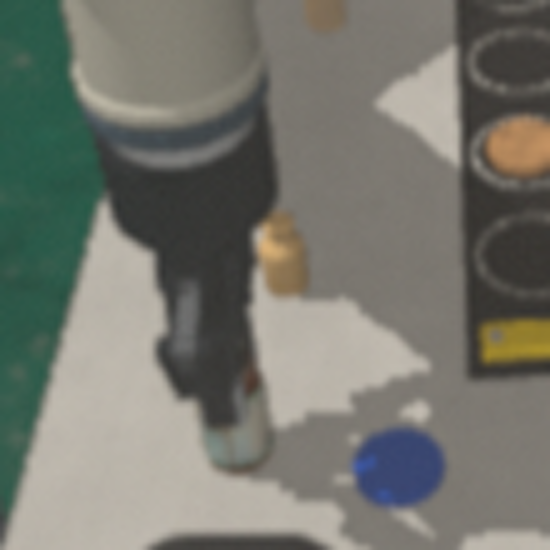

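Gripped at the upper body, upright. Lift and carry to ring 1 at the yellow end.

Emit:
move_arm(
  hand=[-0.4,-0.4,-0.4,-0.4,-0.4,-0.4,-0.4,-0.4],
  offset=[
    [0,0,-0.02],
    [0,0,-0.035],
    [0.03,-0.027,0],
    [0.03,-0.027,0],
    [0.03,-0.027,0],
    [0.03,-0.027,0],
    [0.028,-0.028,0],
    [0,0,0],
  ],
  rot=[
    [0,0,0],
    [0,0,0],
    [0,0,0],
    [0,0,0],
    [0,0,0],
    [0,0,0],
    [0,0,0],
    [0,0,0],
  ],
)

```text
time_s: 16.88
position: [0.5769, -0.1446, 0.0614]
orientation: [1.0, 0.002, 0.0, -0.0]
ft_force: [0.5, -0.7, -1.5]
opening: 0.0308
gripper_force: 29.9
```

Emit:
move_arm(
  hand=[-0.4,-0.4],
  offset=[
    [0,0,0.02],
    [0,0,0],
  ],
  rot=[
    [0,0,0],
    [0,0,0],
  ],
)

```text
time_s: 17.12
position: [0.5733, -0.1471, 0.0378]
orientation: [1.0, -0.001, -0.003, -0.001]
ft_force: [0.3, 0.5, -0.1]
opening: 0.0311
gripper_force: 29.9
```

```bash
python3 - <<'E'
from h import *
from plant import ctrl
d=grab("side",7); s=d["pixels"][150:250,210:310]
cv2.imwrite("pics/s7.png",cv2.resize(s,None,fx=5.5,fy=5.5,interpolation=cv2.INTER_CUBIC)[...,::-1])
print(ctrl.observe()["position"],proj(d,[[.576,-.1475,z] for z in (.004,.034,.066)]).round(1))
E
```

```text
[ 0.57384758 -0.14732095  0.03900112] [[256.3 220.2]
 [256.1 212.2]
 [255.9 203.4]]
```

View pics/s7.png

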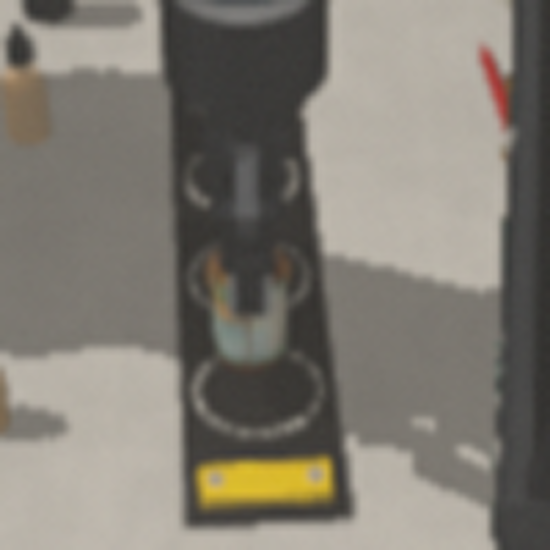

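Emit:
move_arm(
  hand=[-0.4,-0.4,-0.4,-0.4],
  offset=[
    [0.0015,0,0.015],
    [0,0,0.008],
    [0,0,0.004],
    [0,0,0],
  ],
  rot=[
    [0,0,0],
    [0,0,0],
    [0,0,0],
    [0,0,0],
  ],
)

```text
time_s: 17.68
position: [0.5769, -0.1468, 0.0134]
orientation: [1.0, 0.0, -0.0, -0.0]
ft_force: [-0.0, 0.1, -1.4]
opening: 0.0312
gripper_force: 29.9
```

Emit:
move_arm(
  hand=[-0.4,-0.4,-0.4],
  offset=[
    [0,0,0.001],
    [0,0,0.001],
    [0,0,0],
  ],
  rot=[
    [0,0,0],
    [0,0,0],
    [0,0,0],
  ],
)

```text
time_s: 18.05
position: [0.5772, -0.1469, 0.012]
orientation: [1.0, 0.0, 0.0, 0.0]
ft_force: [-0.0, 0.4, -0.6]
opening: 0.0314
gripper_force: 29.9
```

Emit:
move_arm(
  hand=[-0.4,-0.4,-0.4],
  offset=[
    [-0.001,0,0.001],
    [0,0,0.0005],
    [0,0,0],
  ],
  rot=[
    [0,0,0],
    [0,0,0],
    [0,0,0],
  ],
)

```text
time_s: 18.42
position: [0.5761, -0.1469, 0.0104]
orientation: [1.0, 0.0, 0.0, 0.0]
ft_force: [-0.9, -0.0, -0.4]
opening: 0.0315
gripper_force: 29.9
```

Emit:
move_arm(
  hand=[-0.4,-0.4],
  offset=[
    [0,0,0.0007],
    [0,0,0],
  ],
  rot=[
    [0,0,0],
    [0,0,0],
  ],
)

```text
time_s: 18.68
position: [0.5764, -0.1469, 0.0104]
orientation: [1.0, 0.0, 0.0, 0.0]
ft_force: [-1.0, 0.3, 2.7]
opening: 0.0311
gripper_force: 30.1
```

Emit:
move_arm(
  hand=[-0.2,0.1,0.3,0.4,0.4,0.4,0.4,0.4],
  offset=[
    [0,0,0],
    [0,0,0],
    [0,0,0],
    [0,0,0],
    [0,0,-0.03],
    [0,0,-0.035],
    [0,0,-0.035],
    [0,0,0],
  ],
  rot=[
    [0,0,0],
    [0,0,0],
    [0,0,0],
    [0,0,0],
    [0,0,0],
    [0,0,0],
    [0,0,0],
    [0,0,0],
  ],
)

```text
time_s: 19.68
position: [0.578, -0.1474, 0.1139]
orientation: [1.0, 0.0, 0.003, 0.001]
ft_force: [-0.4, -0.2, -0.0]
opening: 0.0599
gripper_force: 0.0
```

Emit:
move_arm(
  hand=[0.4,0.4,0.4,0.4,0.4,0.4,0.4],
  offset=[
    [-0.028,-0.0455,0],
    [-0.028,-0.0455,0],
    [-0.028,-0.0455,0],
    [-0.028,-0.0455,0],
    [-0.0255,-0.0455,0],
    [0,0,0],
    [0,0,0],
  ],
  rot=[
    [0,0,0],
    [0,0,0],
    [0,0,0],
    [0,0,0],
    [0,0,0],
    [0,0,0],
    [0,0,0],
  ],
)

```text
time_s: 20.55
position: [0.4385, 0.0803, 0.1089]
orientation: [1.0, 0.0, -0.0, 0.0]
ft_force: [-0.5, -0.1, 0.6]
opening: 0.06
gripper_force: 0.0
```

```bash
python3 - <<'E'
from h import *
t=grab("top",8); s=grab("side",8)
a=cv2.resize(t["pixels"][165:260,220:360],(560,380),interpolation=cv2.INTER_CUBIC)
b=cv2.resize(s["pixels"][160:255,220:280],(240,380),interpolation=cv2.INTER_CUBIC)
cv2.imwrite("pics/c8.png",np.hstack([a,b])[...,::-1])
print(proj(t,[[.576,-.1475,.106]]),proj(s,[[.576,-.1475,.106],[.576,-.1645,.004]]))
E
```

```text
[[296.36695739 186.98409242]] [[255.55244204 191.77957559]
 [256.28085684 224.38029875]]
```

View pics/c8.png

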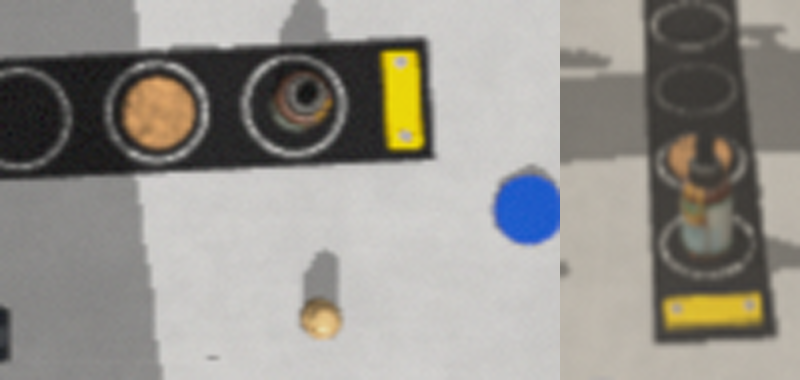

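Dropper bottle stands upright in ring 1: its bulb shows at top pixel (296,188), about 2 mm off centre. The cork lies in ring 2. Next is the oil bottle.

Emit:
move_arm(
  hand=[0.4,0.4,0.4,0.4],
  offset=[
    [0,0,0.04],
    [0,0,0.04],
    [0,0,0.03],
    [0,0,0],
  ],
  rot=[
    [0,0,0],
    [0,0,0],
    [0,0,0],
    [0,0,0],
  ],
)

```text
time_s: 21.15
position: [0.4367, 0.0793, -0.0033]
orientation: [1.0, -0.001, -0.003, 0.0]
ft_force: [0.3, -0.5, 0.2]
opening: 0.0596
gripper_force: 0.0
```

Emit:
move_arm(
  hand=[0.4,0.3,0.1,-0.1,-0.3,-0.5,-0.6,-0.6],
  offset=[
    [0,0,0.014],
    [0,0,0],
    [0,0,0],
    [0,0,0],
    [0,0,0],
    [0,0,0],
    [0,0,0],
    [0,0,0],
  ],
  rot=[
    [0,0,0],
    [0,0,0],
    [0,0,0],
    [0,0,0],
    [0,0,0],
    [0,0,0],
    [0,0,0],
    [0,0,0],
  ],
  squeeze=20,
)

```text
time_s: 22.15
position: [0.439, 0.0808, -0.0138]
orientation: [1.0, 0.0, 0.0, -0.0]
ft_force: [0.0, 0.5, 3.3]
opening: 0.0261
gripper_force: 19.6
```

Emit:
move_arm(
  hand=[-0.6,-0.6,-0.6,-0.6,-0.6,-0.6,-0.6,-0.6],
  offset=[
    [0,0,-0.02],
    [0,0,-0.035],
    [0.027,0.028,0],
    [0.027,0.028,0],
    [0.027,0.028,0],
    [0.027,0.028,0],
    [0.025,0.027,0],
    [0,0,0],
  ],
  rot=[
    [0,0,0],
    [0,0,0],
    [0,0,0],
    [0,0,0],
    [0,0,0],
    [0,0,0],
    [0,0,0],
    [0,0,0],
  ],
)

```text
time_s: 23.15
position: [0.5719, -0.0602, 0.0394]
orientation: [1.0, -0.001, -0.001, 0.0]
ft_force: [-0.8, 0.6, 0.4]
opening: 0.0262
gripper_force: 19.5
```

Emit:
move_arm(
  hand=[-0.6,-0.6,-0.6,-0.6],
  offset=[
    [0,0,0.02],
    [0,0,0.015],
    [0,0,0],
    [0,0,0],
  ],
  rot=[
    [0,0,0],
    [0,0,0],
    [0,0,0],
    [0,0,0],
  ],
)

```text
time_s: 23.65
position: [0.5714, -0.0579, 0.0057]
orientation: [1.0, 0.0, 0.0, -0.0]
ft_force: [-0.1, 0.5, -1.0]
opening: 0.0262
gripper_force: 19.5
```

```bash
python3 - <<'E'
from h import *
from plant import ctrl
d=grab("side",9); s=d["pixels"][160:225,225:290]
cv2.imwrite("pics/s9.png",cv2.resize(s,None,fx=8,fy=8,interpolation=cv2.INTER_CUBIC)[...,::-1])
print(ctrl.observe()["position"],ctrl.observe()["gripper_force"],proj(d,[[.571,-.0575,z] for z in (.012,.022,.04)]).round(1))
E
```

```text
[ 0.57182895 -0.0580773   0.00629647] 19.475505753653124 [[254.6 197.5]
 [254.5 194.9]
 [254.4 190.2]]
```

View pics/s9.png

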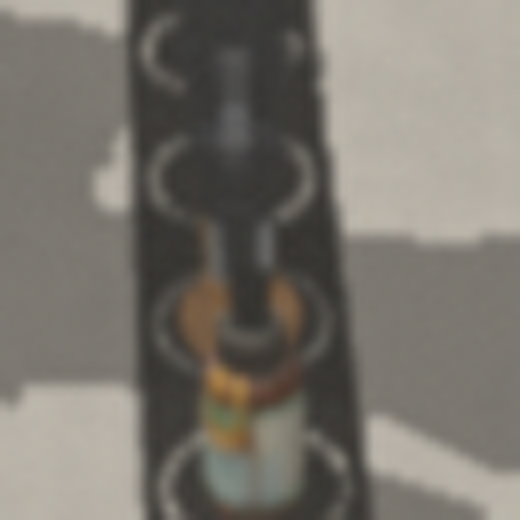

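Bottle is held over the cork, fingers central at column ~256, with the dropper bottle in front. Lowering.

Emit:
move_arm(
  hand=[-0.6,-0.6,-0.6],
  offset=[
    [0,0,0.004],
    [0,0,0.002],
    [0,0,0],
  ],
  rot=[
    [0,0,0],
    [0,0,0],
    [0,0,0],
  ],
)

```text
time_s: 24.08
position: [0.5715, -0.0583, -0.0005]
orientation: [1.0, 0.0, -0.0, -0.0]
ft_force: [0.5, 0.2, -0.8]
opening: 0.026
gripper_force: 19.5
```

Emit:
move_arm(
  hand=[-0.6,-0.6,-0.6],
  offset=[
    [0,0,0.001],
    [0,0,0.0005],
    [0,0,0],
  ],
  rot=[
    [0,0,0],
    [0,0,0],
    [0,0,0],
  ],
)

```text
time_s: 24.45
position: [0.5717, -0.0584, -0.0017]
orientation: [1.0, 0.0, 0.0, 0.0]
ft_force: [0.3, 0.3, 0.7]
opening: 0.0258
gripper_force: 19.5
```

Emit:
move_arm(
  hand=[-0.6,-0.6,-0.6],
  offset=[
    [0,0,0.0005],
    [0,0,0.0005],
    [0,0,0],
  ],
  rot=[
    [0,0,0],
    [0,0,0],
    [0,0,0],
  ],
)

```text
time_s: 24.82
position: [0.5721, -0.0584, -0.0019]
orientation: [1.0, 0.0, 0.001, 0.0]
ft_force: [-1.1, 0.2, 5.8]
opening: 0.0263
gripper_force: 19.5
```

Emit:
move_arm(
  hand=[-0.6,-0.4,-0.1,0.2,0.3,0.4,0.4,0.4],
  offset=[
    [0,0,-0.0007],
    [0,0,0],
    [0,0,0],
    [0,0,0],
    [0,0,0],
    [0,0,-0.03],
    [0,0,-0.035],
    [0,0,-0.035],
  ],
  rot=[
    [0,0,0],
    [0,0,0],
    [0,0,0],
    [0,0,0],
    [0,0,0],
    [0,0,0],
    [0,0,0],
    [0,0,0],
  ],
)

```text
time_s: 25.82
position: [0.5713, -0.0583, 0.0986]
orientation: [1.0, 0.0, -0.0, -0.0]
ft_force: [0.7, 0.5, -0.5]
opening: 0.0593
gripper_force: 0.0
```

Emit:
move_arm(
  hand=[0.4,0.4,0.4,0.4,0.4,0.4,0.4],
  offset=[
    [-0.0266,-0.055,0],
    [-0.0266,-0.055,0],
    [-0.0266,-0.055,0],
    [-0.0266,-0.055,0],
    [-0.0266,-0.055,0],
    [0,0,0],
    [0,0,0],
  ],
  rot=[
    [0,0,0],
    [0,0,0],
    [0,0,0],
    [0,0,0],
    [0,0,0],
    [0,0,0],
    [0,0,0],
  ],
)

```text
time_s: 26.7
position: [0.4387, 0.2164, 0.0978]
orientation: [1.0, 0.0, 0.0, 0.0]
ft_force: [0.2, -0.2, 0.6]
opening: 0.0602
gripper_force: 0.0
```

```bash
python3 - <<'E'
from h import *
t=grab("top",10); s=grab("side",10); T=load("top0"); S=load("side0")
a=cv2.resize(t["pixels"][165:215,220:320],(500,250),interpolation=cv2.INTER_CUBIC)
b=cv2.resize(T["pixels"][225:260,130:170],(286,250),interpolation=cv2.INTER_CUBIC)
A=np.hstack([a,b])
c=cv2.resize(s["pixels"][165:235,225:285],(257,300),interpolation=cv2.INTER_CUBIC)
e=cv2.resize(S["pixels"][125:165,195:245],(375,300),interpolation=cv2.INTER_CUBIC)
B=np.hstack([c,e]); B=cv2.copyMakeBorder(B,0,0,0,A.shape[1]-B.shape[1],0)
cv2.imwrite("pics/c10.png",np.vstack([A,B])[...,::-1])
print(proj(t,[[.571,-.0575,.09]]),proj(T,[[.439,.218,.062],[.439,.218,0]]),proj(S,[[.439,.218,.062],[.439,.218,0]]))
E
```

```text
[[258.31283025 189.46313497]] [[146.71148813 242.99081618]
 [153.63356396 241.94106291]] [[216.7357022  136.52196609]
 [218.26293893 151.66315903]]
```

View pics/c10.png

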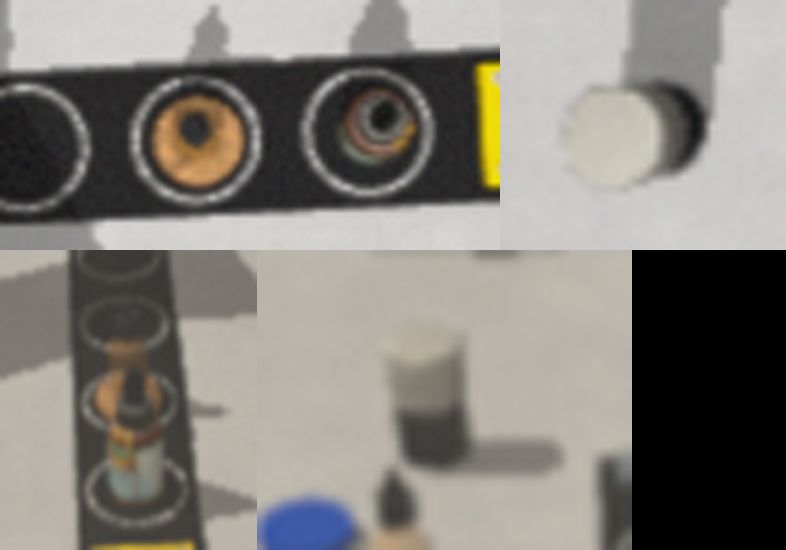

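Oil bottle stands upright on the cork, cap at top pixel (259,191). Lens case top is at (146,244), so y ≈ 0.219.

Emit:
move_arm(
  hand=[0.4,0.4,0.4,0.4],
  offset=[
    [0,-0.0025,0.03],
    [0,0,0.04],
    [0,0,0.03],
    [0,0,0],
  ],
  rot=[
    [0,0,0],
    [0,0,0],
    [0,0,0],
    [0,0,0],
  ],
)

```text
time_s: 27.3
position: [0.4372, 0.2169, -0.005]
orientation: [1.0, -0.001, -0.003, 0.001]
ft_force: [0.7, -0.2, -0.3]
opening: 0.0595
gripper_force: 0.0
```

Emit:
move_arm(
  hand=[0.4,0.3,0.1,-0.1,-0.3,-0.4,-0.4,-0.4],
  offset=[
    [0,0,0.014],
    [0,0,0],
    [0,0,0],
    [0,0,0],
    [0,0,0],
    [0,0,0],
    [0,0,0],
    [0,0,0],
  ],
  rot=[
    [0,0,0],
    [0,0,0],
    [0,0,0],
    [0,0,0],
    [0,0,0],
    [0,0,0],
    [0,0,0],
    [0,0,0],
  ],
  squeeze=30,
)

```text
time_s: 28.3
position: [0.4392, 0.2197, -0.0151]
orientation: [1.0, 0.0, 0.001, -0.001]
ft_force: [-0.3, 2.0, 5.4]
opening: 0.0349
gripper_force: 29.7
```

Emit:
move_arm(
  hand=[-0.4,-0.4,-0.4,-0.4,-0.4,-0.4,-0.4,-0.4],
  offset=[
    [0,0,-0.02],
    [0,0,-0.03],
    [0.0256,0.0375,0],
    [0.0256,0.0375,0],
    [0.0256,0.0375,0],
    [0.0256,0.0375,0],
    [0.0256,0.0375,0],
    [0,0,0],
  ],
  rot=[
    [0,0,0],
    [0,0,0],
    [0,0,0],
    [0,0,0],
    [0,0,0],
    [0,0,0],
    [0,0,0],
    [0,0,0],
  ],
)

```text
time_s: 29.3
position: [0.5669, 0.0287, 0.0325]
orientation: [1.0, -0.002, -0.001, 0.001]
ft_force: [0.3, 0.7, -1.3]
opening: 0.0346
gripper_force: 30.3
```

Emit:
move_arm(
  hand=[-0.4,-0.4,-0.4,-0.4],
  offset=[
    [0,0,0.02],
    [0,0,0.018],
    [0,0,0],
    [0,0,0],
  ],
  rot=[
    [0,0,0],
    [0,0,0],
    [0,0,0],
    [0,0,0],
  ],
)

```text
time_s: 29.8
position: [0.5663, 0.0322, -0.0042]
orientation: [1.0, 0.001, -0.0, -0.0]
ft_force: [0.1, 0.0, -1.0]
opening: 0.0348
gripper_force: 30.3
```

Emit:
move_arm(
  hand=[-0.4,-0.4,-0.4],
  offset=[
    [0.001,0,0.003],
    [0,0,0.002],
    [0,0,0],
  ],
  rot=[
    [0,0,0],
    [0,0,0],
    [0,0,0],
  ],
)

```text
time_s: 30.18
position: [0.5676, 0.0317, -0.0091]
orientation: [1.0, 0.0, -0.0, -0.0]
ft_force: [0.7, -0.2, -1.3]
opening: 0.0347
gripper_force: 30.3
```

Emit:
move_arm(
  hand=[-0.4,-0.4,-0.4],
  offset=[
    [0,0,0.001],
    [0,0,0.0005],
    [0,0,0],
  ],
  rot=[
    [0,0,0],
    [0,0,0],
    [0,0,0],
  ],
)

```text
time_s: 30.55
position: [0.5676, 0.0316, -0.0107]
orientation: [1.0, -0.0, -0.0, -0.0]
ft_force: [0.7, -0.5, -1.5]
opening: 0.0348
gripper_force: 30.3
```

Emit:
move_arm(
  hand=[-0.4,-0.4],
  offset=[
    [0,0,0.0006],
    [0,0,0],
  ],
  rot=[
    [0,0,0],
    [0,0,0],
  ],
)

```text
time_s: 30.8
position: [0.5677, 0.0316, -0.011]
orientation: [1.0, 0.0, 0.0, 0.0]
ft_force: [-0.8, -0.9, 0.5]
opening: 0.0349
gripper_force: 30.4
```

Emit:
move_arm(
  hand=[-0.4,-0.2,0.1,0.3,0.4,0.4,0.4,0.4],
  offset=[
    [0,0,0.0004],
    [0,0,0],
    [0,0,0],
    [0,0,0],
    [0,0,0],
    [0,0,-0.03],
    [0,0,-0.035],
    [0,0,-0.035],
  ],
  rot=[
    [0,0,0],
    [0,0,0],
    [0,0,0],
    [0,0,0],
    [0,0,0],
    [0,0,0],
    [0,0,0],
    [0,0,0],
  ],
)

```text
time_s: 31.8
position: [0.5674, 0.0317, 0.0892]
orientation: [1.0, 0.0, -0.0, -0.0]
ft_force: [0.6, -0.8, -0.2]
opening: 0.0598
gripper_force: 0.0
```

Emit:
move_arm(
  hand=[0.4,0.4,0.4,0.4,0.3,0.3,0.3],
  offset=[
    [-0.0256,0.0387,0],
    [-0.0256,0.0387,0],
    [-0.0256,0.0387,0],
    [-0.0256,0.0387,0],
    [-0.0256,0.0387,0],
    [0,0,0],
    [0,0,0],
  ],
  rot=[
    [0,0,0],
    [0,0,0],
    [0,0,0],
    [0,0,0],
    [0,0,0],
    [0,0,0],
    [0,0,0],
  ],
)

```text
time_s: 32.67
position: [0.4399, -0.1616, 0.0885]
orientation: [1.0, -0.0, 0.0, -0.0]
ft_force: [-0.2, 0.8, 0.6]
opening: 0.0553
gripper_force: 0.0
```

Emit:
move_arm(
  hand=[0.3,0.3,0.3,0.3,0.3],
  offset=[
    [0,0,0.04],
    [0,0,0.04],
    [0,0,0.025],
    [0,0,0.009],
    [0,0,0],
  ],
  rot=[
    [0,0,0],
    [0,0,0],
    [0,0,0],
    [0,0,0],
    [0,0,0],
  ],
)

```text
time_s: 33.3
position: [0.4399, -0.1611, -0.0256]
orientation: [1.0, 0.001, -0.0, -0.0]
ft_force: [-0.7, -0.3, 1.3]
opening: 0.0558
gripper_force: 0.0
```

Emit:
move_arm(
  hand=[0.1,-0.1,-0.3,-0.5,-0.6,-0.6,-0.6],
  offset=[
    [0,0,0.003],
    [0,0,0],
    [0,0,0],
    [0,0,0],
    [0,0,0],
    [0,0,0],
    [0,0,0],
  ],
  rot=[
    [0,0,0],
    [0,0,0],
    [0,0,0],
    [0,0,0],
    [0,0,0],
    [0,0,0],
    [0,0,0],
  ],
  squeeze=40,
)

```text
time_s: 34.17
position: [0.44, -0.1622, -0.0279]
orientation: [1.0, -0.0, 0.0, 0.0]
ft_force: [-1.2, -1.0, 5.8]
opening: 0.0227
gripper_force: 39.5
```

Emit:
move_arm(
  hand=[-0.6,-0.6,-0.6,-0.6,-0.6,-0.6,-0.6,-0.6],
  offset=[
    [0,0,-0.02],
    [0,0,-0.04],
    [0,-0.0475,0],
    [0,-0.0475,0],
    [0,-0.0475,0],
    [0,-0.0475,0],
    [0,-0.0475,0],
    [0,-0.0475,0],
  ],
  rot=[
    [0,0,0],
    [0,0,0],
    [0,0,0],
    [0,0,0],
    [0,0,0],
    [0,0,0],
    [0,0,0],
    [0,0,0],
  ],
)

```text
time_s: 35.17
position: [0.4388, 0.1247, 0.0304]
orientation: [1.0, 0.0, -0.001, 0.0]
ft_force: [0.6, 0.6, -2.0]
opening: 0.0225
gripper_force: 39.7
```

Emit:
move_arm(
  hand=[-0.6,-0.6,-0.6,-0.6,-0.6],
  offset=[
    [0.041,0,0],
    [0.041,0,0],
    [0.0405,0,0],
    [0,0,0],
    [0,0,0],
  ],
  rot=[
    [0,0,0],
    [0,0,0],
    [0,0,0],
    [0,0,0],
    [0,0,0],
  ],
)

```text
time_s: 35.8
position: [0.561, 0.1231, 0.0302]
orientation: [1.0, 0.0, -0.001, 0.0]
ft_force: [-0.0, 0.4, -2.9]
opening: 0.0229
gripper_force: 39.8
```

Emit:
move_arm(
  hand=[-0.6,-0.6,-0.6,-0.6,-0.6],
  offset=[
    [0.0005,0.0005,0.025],
    [0,0,0.018],
    [0,0,0.007],
    [0,0,0.002],
    [0,0,0],
  ],
  rot=[
    [0,0,0],
    [0,0,0],
    [0,0,0],
    [0,0,0],
    [0,0,0],
  ],
)

```text
time_s: 36.42
position: [0.5629, 0.1227, -0.0199]
orientation: [1.0, 0.0, 0.0, -0.0]
ft_force: [0.2, 0.5, -2.0]
opening: 0.0233
gripper_force: 39.8
```

Emit:
move_arm(
  hand=[-0.6,-0.6,-0.6],
  offset=[
    [0,0,0.001],
    [0,0,0.0007],
    [0,0,0],
  ],
  rot=[
    [0,0,0],
    [0,0,0],
    [0,0,0],
  ],
)

```text
time_s: 36.8
position: [0.5627, 0.1227, -0.0222]
orientation: [1.0, 0.0, 0.0, -0.0]
ft_force: [-0.7, 0.1, -1.7]
opening: 0.0232
gripper_force: 39.8
```

Emit:
move_arm(
  hand=[-0.6,-0.6],
  offset=[
    [0,0,0.0006],
    [0,0,0],
  ],
  rot=[
    [0,0,0],
    [0,0,0],
  ],
)

```text
time_s: 37.05
position: [0.5625, 0.1226, -0.023]
orientation: [1.0, 0.0, -0.0, 0.0]
ft_force: [0.5, -0.1, -2.4]
opening: 0.0232
gripper_force: 39.8
```

Emit:
move_arm(
  hand=[-0.6,-0.6,-0.6],
  offset=[
    [0,0,0.0006],
    [0,0,0.0005],
    [0,0,0],
  ],
  rot=[
    [0,0,0],
    [0,0,0],
    [0,0,0],
  ],
)

```text
time_s: 37.42
position: [0.5626, 0.1227, -0.0238]
orientation: [1.0, 0.0, 0.0, -0.0]
ft_force: [-0.8, 0.3, -0.6]
opening: 0.0229
gripper_force: 40.0
```

Touching down. Release, rise and withdraw toward the robot.

Emit:
move_arm(
  hand=[-0.6,-0.4,-0.1,0.2,0.3,0.3,0.3,0.3],
  offset=[
    [0,0,0.0003],
    [0,0,0],
    [0,0,0],
    [0,0,0],
    [0,0,0],
    [0,0,-0.03],
    [0,0,-0.04],
    [0,0,-0.05],
  ],
  rot=[
    [0,0,0],
    [0,0,0],
    [0,0,0],
    [0,0,0],
    [0,0,0],
    [0,0,0],
    [0,0,0],
    [0,0,0],
  ],
)

```text
time_s: 38.42
position: [0.5618, 0.1225, 0.0957]
orientation: [1.0, 0.0, -0.001, 0.0]
ft_force: [0.8, 0.2, 0.6]
opening: 0.0556
gripper_force: 0.0
```

Emit:
move_arm(
  hand=[0.3,0.3,0.3,0.3,0.3,0.3],
  offset=[
    [-0.05,0,-0.02],
    [-0.05,0,-0.02],
    [-0.05,0,0],
    [0,-0.03,0],
    [0,0,0],
    [0,0,0],
  ],
  rot=[
    [0,0,0],
    [0,0,0],
    [0,0,0],
    [0,0,0],
    [0,0,0],
    [0,0,0],
  ],
)

```text
time_s: 39.17
position: [0.4128, 0.1524, 0.1357]
orientation: [1.0, 0.0, 0.0, 0.0]
ft_force: [0.5, -0.6, -0.1]
opening: 0.0555
gripper_force: 0.0
```

```bash
python3 - <<'E'
from h import *
t=grab("top",11); s=grab("side",11)
a=cv2.resize(t["pixels"][165:225,145:345],(800,240),interpolation=cv2.INTER_CUBIC)
b=cv2.resize(s["pixels"][125:265,170:320],(375,350),interpolation=cv2.INTER_CUBIC)
e=cv2.resize(t["pixels"][165:275,320:420],(318,350),interpolation=cv2.INTER_CUBIC)
B=np.hstack([b,e]); B=cv2.copyMakeBorder(B,0,0,0,800-B.shape[1],0)
cv2.imwrite("pics/end.png",np.vstack([a,B])[...,::-1])
X=[[.576,-.1475,.106],[.571,-.0575,.09],[.5665,.032,.066],[.562,.122,.052]]
print((proj(t,X)-[145,165])*4)
E
```

```text
[[605.46782957  87.93636968]
 [453.25132098  97.85253988]
 [308.61626711 107.72232748]
 [167.76319936 115.86245719]]
```

View pics/end.png

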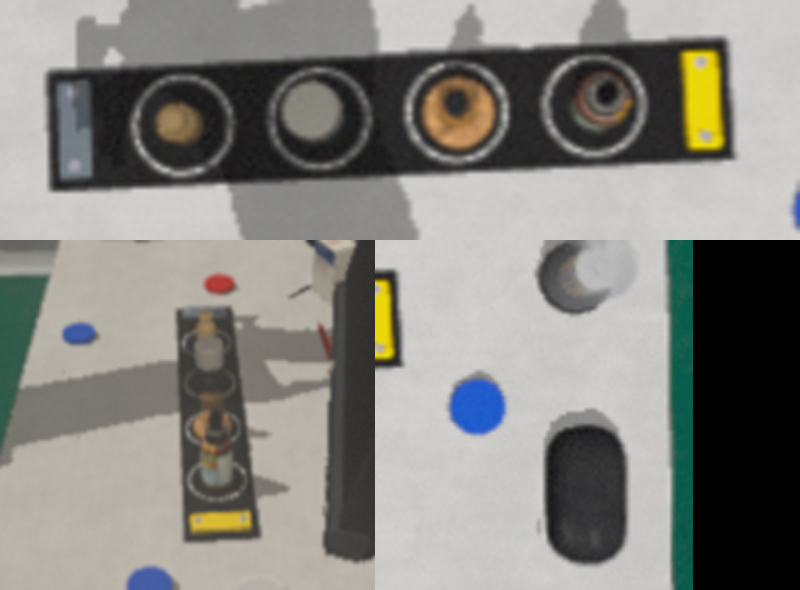

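Final view, in crop pixels: all four stand upright in their rings. From the yellow tab: dropper (604,93), oil bottle on the cork (457,101), lens case (312,110), brass (178,123). Each is within about 2–3 mm of its ring centre. Jar and mouse look unmoved, and the arm is clear.

```bash
python3 -c "
from plant import ctrl
print(ctrl.finish_job())"
```

```text
the job is handed in; nothing more can be done
None
```

The job is handed in at about 39 s of the 128 s allowed: from the yellow tab the rings hold the dropper bottle, the oil bottle on the cork coaster, the lens case and the brass weight, all upright and about 2–3 mm or less off centre by my measurements, with the jar, carton and mouse left untouched.

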